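Index the drill jig's sprung carriage onto its stop pin

TASK

Get the drill jig ready for drilling, with fingertip pushes only and without picking anything up: first push the short wood block in the carriage's nest fully home against the nest's back stop. Then push the sprung carriage all the way along its rails to the end stop and let it go, so that it comes back and is caught by the stop pin at mid travel, with the block still home in the nest under the drill bush. Do not touch the stop pin or its knob, and leave everything else on the bench where it is.

Things in the scene. Friction and masses are not known exactly. Their poses are not given: they have to be found in the camera images.
- jig: aluminium drill jig screwed to the bench, fixed. Base plate 160 mm (jig x) by 300 mm (jig y), 12 mm thick; origin under its centre on the bench. Jig +y is the way the carriage travels when pushed (roughly to the robot's left), jig -x is the robot's side. An end stop 40 mm high crosses the rails from jig y +99 to +117 mm.
- carriage (a joint): travel of the sprung carriage along jig +y, in m: 0 at rest (start), 0.065 caught by the stop pin (block under the bush), 0.105 at the end stop. A spring pushes it back, 4 N at rest to 8 N at the end stop; damping 40 N per m/s; lifting the pin on the way takes about 2 N more. Let go before it has passed the pin, it runs back to rest.
- stop_pin (a joint): how far the sprung stop pin is raised, in m: 0 down (start), about 0.009 while the ramp on the carriage's dark side bar passes under it; it then drops behind the ramp. Upright 10 mm steel pin with a round black knob (23 mm across, top 87 mm above the bench) in a dark bracket on the robot's side of the jig, just past the bridge. Works by itself; not to be touched.
- nest_home (a point): point on the carriage (axes as the jig's) where the block's centre lies when fully home, 53 mm above the bench. Nest floor 34 mm above the bench; steel back stop 28 mm high, its face 35 mm from here along jig +x; two cheeks 20 mm high guide the block with 2.5 mm clearance each side and end 28 mm from here on the robot's side, where the nest is open.
- push_pad (a point): point on the carriage: middle of the outer face of the black rubber pad on its upright push plate, at the carriage's jig -y end, 52 mm above the bench. The pad is 52 mm wide (jig x) and 32 mm high and looks to jig -y; the plate's top is 70 mm above the bench. Push it along jig +y.
- block_mid (a point): centre of the short wood block (loose offcut, 45 x 70 x 38 mm, about 0.1 kg) lying in the nest, its 70 mm length along jig x; at the start it stands 12 to 28 mm out of its home towards the robot. Push it at its end nearest the robot, along jig +x; it slides with under 1 N.
- pin_axis (a point): point fixed to the jig on the stop pin's axis, 56 mm above the bench, to know where the pin stands.
- long_block: bystander: longer wood offcut, 45 x 110 x 38 mm, lying beyond the jig; origin under its centre.
- drill_bit: bystander: black twist drill, 9 x 100 x 9 mm, lying on the robot's side of the jig; origin under its centre.
- screw_tub: bystander: open clear tub of screws, 75 x 108 x 45 mm; origin under its centre.
- sanding_block: bystander: cork sanding block, 66 x 110 x 31 mm; origin under its centre.
- white_timer: bystander: white timer with a dial, 68 x 120 x 47 mm; origin under its centre.
- driver_amber: bystander: screwdriver with amber handle, 29 x 181 x 29 mm; origin under its centre.
- pale_box: bystander: pale blue lidded box, 70 x 126 x 74 mm; origin under its centre.
- block: the same short wood block; origin under its centre, its own y axis along the 70 mm length.
- bush (a point): centre of the steel drill bush, 95 mm above the bench, the highest point of the bridge across the rails. The bridge's plate is 34 mm wide (jig y), 10 mm thick, its underside 78 mm high; its legs are 12 mm thick and stand at jig x -70 and +70 mm.
Mind the look-alikes: they are no part of the job. Leave any black look-alike of the block alone.

How it is judged:
By the outcome, as a careful person would: the job done as asked, in the order asked, and still so for the second after the job is handed in, with the robot touching nothing.
It also fails if it takes over 48 s, if anything falls off the work surface, if the arm or the gripper's body presses on something with over 40 N, if the wrist force passes 120 N, or if a joint passes its speed limit or range.

ROBOT

A 7-joint arm with a two-finger parallel gripper is mounted at the origin on a cart in front of the work surface, level with it; the furniture and walls round the work are solid. World frame = base frame: x ahead of the robot, y to its left, z up, the work surface at z = 0. Lengths are in mm, angles in rad, forces in N, time in s.
With the tool pointing down it reaches from about 400 to 850 mm from the base axis. Payload 4.4 kg.
Tool frame: the origin (TCP) lies midway between the tips of the shut fingers; the grasp point (between the pads) lies 19 mm behind it; z points along the fingers, y is the line along which they close (so a half turn about z gives the same grasp; the last joint's range is limited). The gripper opens to 94 mm and grips with 3 to 60 N. Pads are 16 mm wide; open, the fingers measure 119 mm over their backs; the gripper's body (75 mm by 177 mm) begins 78 mm behind the grasp point.
Start: joints at [1.17, 0.628, 0.038, 1.517, -0.027, 0.996, -0.02], TCP at [213.606, -613.914, 205.478] pointing down, gripper open.
Joint ranges: [-3.06, 3.06], [-0.37, 2.12], [-1.25, 1.32], [0.18, 2.47], [-1.1, 4.24], [0.23, 1.98], [-2.94, 2.94]. Speed limits (rad/s): [2.57, 2.57, 3.14, 3.14, 3.14, 3.14, 3.14].

INTERFACE

Orientations are given as a rotation vector (axis times angle).
In Python, from bench import get_obs, grab_frame, finish_job gives the robot as it stands.
- The arm moves only by the tool servo_tool, never from a script. Its argument "series" is a list of rows, each an object with "linear": the shift along the tool's x, y, z normalised to -1 to 1, where 1 is 200 mm, a list of three; "dr": the turn, a rotation vector about the tool's x, y, z normalised to -1 to 1, where 1 is 8 degrees, a list of three. A call has 1 to 12 rows; each row shifts and turns the commanded pose from where the row before left it, along the tool's axes as they then stand; what a row does not reach is not made up. A row lasts 1/10 s, in which the tool goes at most 50 mm and 8.59 degrees, less where a joint would pass 70% of its speed; a pose out of reach is approached as far as the arm can. A call with a number of a shift or a turn outside -1 to 1 is refused whole. A call with a gripper value outside its range is refused whole. "fingers" is the closure, from -1 (fully open) to 1 (shut), so that 0 is half open, set as the call begins (left out, the last holds). The fingers move at their own pace and stop on an object; "force" is the grip in N (left out, the last holds). Time passes only in rows, so rows that do not move let the fingers close. It gives the time, the measured TCP pose, the force, the opening and the grip force at its end, in the units of the state.
- get_obs(): the state, without advancing time (a new reading comes with each control period).
- grab_frame(name): name is "scene" or "top"; returns a dict with "img" (400x640x3 uint8, blue, green, red), "vertical_fov" (degrees; the focal length in pixels is half the picture's height over the tangent of half this angle, whatever the lens; pixels are square), "cx", "cy" (the principal point, pixels), "k1" (the pictures are not rectified: a ray, as slopes to the right and down, at radius r is drawn at 1 + k1 r^2 times it, then the intrinsics apply), "world_to_cam" (4x4, takes a point from world to camera coordinates). Camera axes: x right, y down, z forward; pixel columns grow to the right and rows downward; lengths in mm; the calibration is good to about 2 mm. A picture is of the moment at which its call begins. There is no depth.
- finish_job(): hands the job in; it is judged then, once.
The state is a dict: "time_s": time; "qpos": joint angles; "joint_velocities": joint speeds; "tau": joint torques, N m; "eef_pos": TCP position; "eef_rot": TCP orientation; "wrist_force": force on the tool from outside, world axes, zero at the start; "torque": the same for the moment, N m; "gripper_width": finger opening in mm; "grasp_force": force on a finger pad.
Only numpy, scipy, OpenCV 4.12 (cv2) and the standard library are available. Lean on these libraries where they do the work, as an engineer would, in place of code of your own. Each camera call takes 0.05 s, during which the arm holds its last target. There are 200 camera calls.

## Working session

There is one attempt and no reset: what is moved stays moved. The work goes in short steps, Python scripts to look and compute and a tool call to move; the robot and the scene stay as the last step left them, time stands still between calls to the robot, and variables do not carry over. Pictures are saved under pics/ and viewed, at most 10 in all, crops included, and the job is handed in when it is done.

Besides the shell and the picture viewer there is one more tool, called after "Call:" as name(argument=value, ...) on one line, values as JSON. servo_tool: Moves the arm, as the interface text tells. Scaled input: -1 to 1 covers 200 mm each way for a shift and 8 degrees each way for a turn. Its arguments: {"type":"object","properties":{"series":{"type":"array","items":{"type":"object","properties":{"linear":{"type":"array","items":{"type":"number"}},"dr":{"type":"array","items":{"type":"number"}}}}},"fingers":{"type":"number"},"force":{"type":"number"}},"required":["series"]}

```bash
mkdir -p pics; cat > h.py <<'E'
import numpy as np, cv2, pickle
def load(n): return pickle.load(open(f'pics/{n}.pkl','rb'))
def K(f): 
    F=200/np.tan(np.radians(f['vertical_fov'])/2); return F
def ray(f,u,v):
    F=K(f); d=np.array([(u-f['cx'])/F,(v-f['cy'])/F]); s=d.copy()
    for _ in range(30): s=d/(1+f['k1']*(s@s))
    M=np.array(f['world_to_cam']); R,t=M[:3,:3],M[:3,3]
    return -R.T@t, R.T@np.array([s[0],s[1],1])
def onz(f,u,v,z):
    o,d=ray(f,u,v); return o+d*(z-o[2])/d[2]
def proj(f,p):
    M=np.array(f['world_to_cam']); c=M[:3,:3]@np.array(p)+M[:3,3]; s=c[:2]/c[2]; s=s*(1+f['k1']*(s@s)); return s*K(f)+[f['cx'],f['cy']]
E
python3 - <<'E'
from bench import *
import pickle,cv2
for n in('scene','top'):
    f=grab_frame(n); pickle.dump(f,open(f'pics/{n}.pkl','wb')); cv2.imwrite(f'pics/{n}.png',f['img']); print({k:v for k,v in f.items() if k!='img'})
print(get_obs())
E
```

```text
{'vertical_fov': 43.203459849921124, 'cx': 320.2068730333033, 'cy': 201.73410367532495, 'k1': -0.08876606479118691, 'world_to_cam': array([[-8.50247939e-01, -5.25931757e-01, -2.17767895e-02,
         4.04838087e+02],
       [-3.05616323e-01,  5.26912826e-01, -7.93070953e-01,
         2.87897565e+02],
       [ 4.28575669e-01, -6.67651601e-01, -6.08739874e-01,
         1.02559038e+03],
       [ 0.00000000e+00,  0.00000000e+00,  0.00000000e+00,
         1.00000000e+00]])}
{'vertical_fov': 57.393053443969805, 'cx': 322.6371104189998, 'cy': 200.217139865843, 'k1': -0.08611229340408462, 'world_to_cam': array([[-2.32628567e-02, -9.99694347e-01, -8.36965752e-03,
        -6.35427162e+01],
       [-9.89839121e-01,  2.42066092e-02, -1.40116220e-01,
         5.52172469e+02],
       [ 1.40275994e-01,  5.02511089e-03, -9.90099689e-01,
         9.64878088e+02],
       [ 0.00000000e+00,  0.00000000e+00,  0.00000000e+00,
         1.00000000e+00]])}
{'time_s': 0.1, 'qpos': array([ 1.17019039,  0.62925847,  0.03845393,  1.51821157, -0.02697664,
        0.9963151 , -0.02002433]), 'joint_velocities': array([-0.00142704, -0.00194151,  0.00069687, -0.00235392, -0.00073313,
        0.00023103,  0.00044372]), 'tau': array([ 1.23500260e-03, -5.50797021e+01,  1.14688687e+00, -1.87118036e+01,
       -5.21655707e-02,  1.92040420e-02,  4.79513824e-05]), 'eef_pos': array([ 213.40858877, -613.35639652,  204.6611735 ]), 'eef_rot': array([-3.09605977e+00, -5.23157669e-01,  5.01223673e-04]), 'wrist_force': array([-0.38546461,  0.10028999,  0.19904425]), 'torque': array([ 0.00433316, -0.01109422, -0.01476727]), 'grasp_force': 0.0, 'gripper_width': 93.99075969958798}
```

View pics/scene.png

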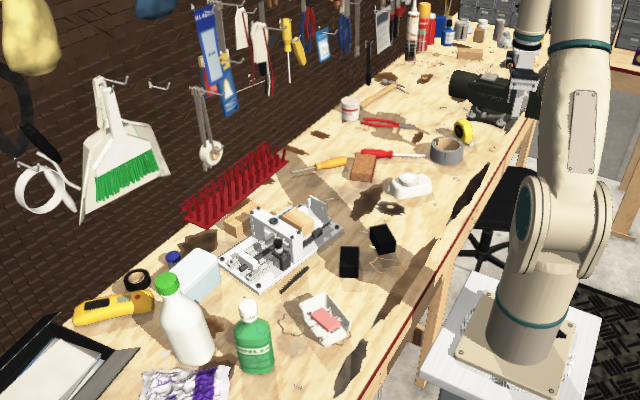

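View pics/top.png

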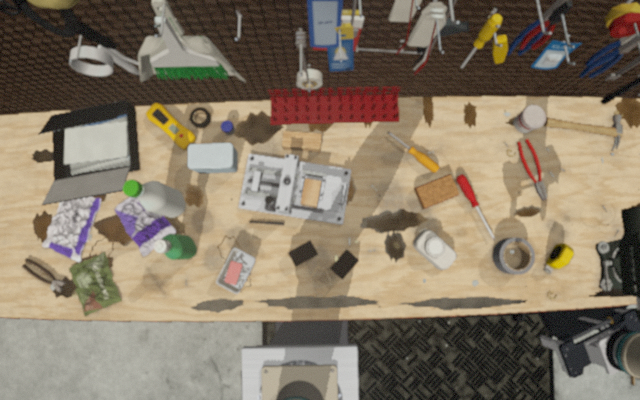

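The jig is at about (297,187) in top and (283,245) in scene. The wood block in its nest is at (313,190) in top. The two black blocks at (303,254) and (344,264) are look-alikes, and the offcut at (302,140) is the long block. I'll confirm this in one enlarged crop.

```bash
python3 - <<'E'
from h import *
a=load('top')['img'][140:235,230:365]; b=load('scene')['img'][185:300,205:355]
a=cv2.resize(a,None,fx=5.5,fy=5.5,interpolation=cv2.INTER_CUBIC)
cv2.imwrite('pics/c1.png',a)
b=cv2.resize(b,None,fx=5.2,fy=5.2,interpolation=cv2.INTER_CUBIC)
cv2.imwrite('pics/c2.png',b); print(a.shape,b.shape)
E
```

```text
(522, 742, 3) (598, 780, 3)
```

View pics/c1.png

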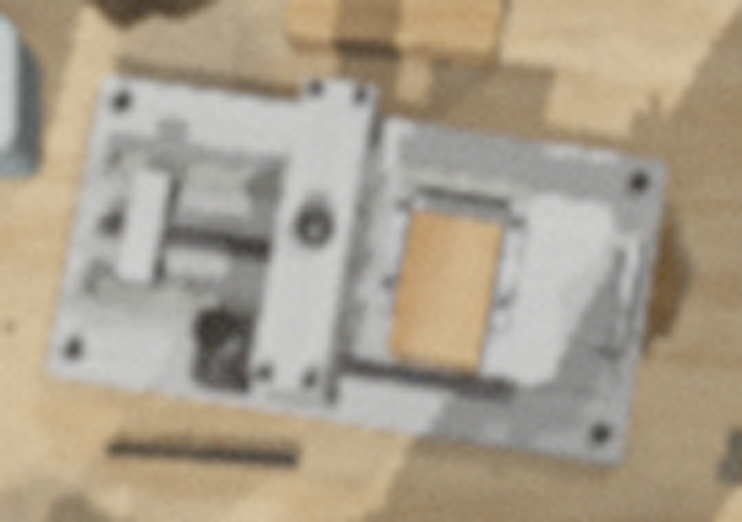

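View pics/c2.png

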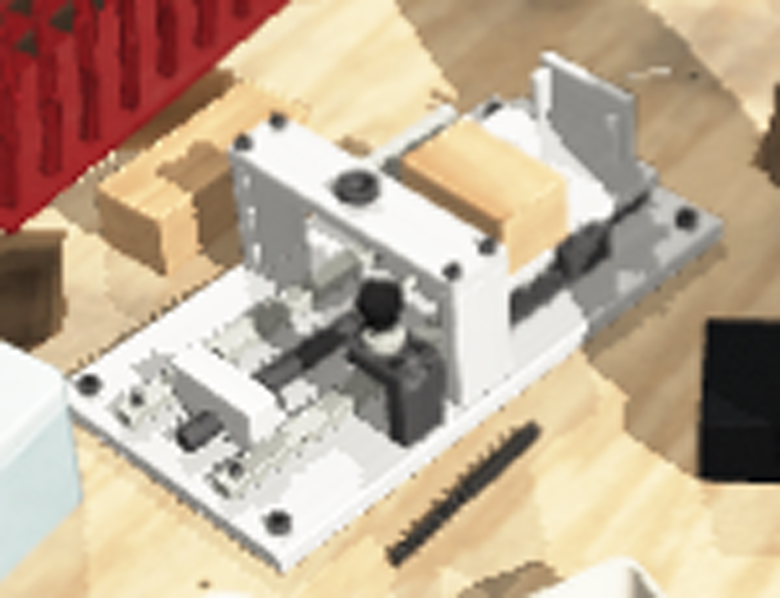

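In the top crop the jig plate's corners are at (105,75), (665,158), (618,463) and (48,375), and the bush is at (314,225). The block's top has corners (412,208), (505,220), (482,374) and (390,360), and the pin knob is at (215,335). The push plate is at (625,290), and the dark drill bit lies in front at (203,450).

```bash
cat > m.py <<'E'
from h import *
f=load('top'); T=lambda u,v,z: onz(f,230+(u+.5)/5.5-.5,140+(v+.5)/5.5-.5,z)
c=[T(*p,12) for p in[(108,74),(668,156),(620,465),(46,375)]]
# far-left, far-right, near-right, near-left ; jig +y = left, +x = away
o=sum(c)/4; print('sizes',[np.linalg.norm(c[i]-c[(i+1)%4]).round(1) for i in range(4)])
yv=(c[0]-c[1])+(c[3]-c[2]); yv/=np.linalg.norm(yv); xv=np.array([yv[1],-yv[0],0])
print('o',o.round(1),'yaw',np.degrees(np.arctan2(xv[1],xv[0])))
J=lambda p:np.round([(p-o)@xv,(p-o)@yv,p[2]],1)
W=lambda x,y,z:o*[1,1,0]+x*xv+y*yv+[0,0,z]
E
cat > n.py <<'E'
from m import *
print('bush',J(T(314,225,95)))
b=[T(*p,72) for p in[(412,208),(505,220),(482,374),(390,360)]]
print('block',[J(p) for p in b],J(sum(b)/4), [np.linalg.norm(b[i]-b[(i+1)%4]).round(1) for i in range(4)])
print('knob',J(T(220,332,87)))
print('plate top',J(T(632,240,70)),J(T(612,350,70)))
print('endstop',[J(T(*p,52)) for p in[(135,170),(170,172),(150,283),(118,278)]])
print('drill',J(T(108,445,9)),J(T(297,460,9)))
g=load('scene'); S=lambda u,v,z:J(onz(g,205+(u+.5)/5.2-.5,185+(v+.5)/5.2-.5,z))
print('scene bush',S(356,187,95),'corners',S(70,378,12),S(284,570,12),S(720,225,12),'knob',S(381,287,87))
print('sc block',[S(*p,72) for p in[(400,158),(468,122),(568,183),(508,222)]])
print('sc plate',S(545,55,70),S(632,100,70))
print('world block near end mid', W(-60,-40,53), 'pad',W(0,-140,52))
E
python3 n.py
```

```text
sizes [np.float64(296.9), np.float64(162.7), np.float64(298.3), np.float64(161.7)]
o [591.6   1.6  12. ] yaw -10.155168471181275
bush [ 2.6 15.  95. ]
block [array([ 22.3, -27.8,  72. ]), array([ 23.3, -73.5,  72. ]), array([-53. , -74.2,  72. ]), array([-53. , -29.2,  72. ])] [-15.1 -51.2  72. ] [np.float64(45.7), np.float64(76.3), np.float64(44.9), np.float64(75.3)]
knob [-53.9  51.8  87. ]
plate top [  23.3 -136.    70. ] [ -31.7 -134.3   70. ]
endstop [array([ 24.4, 114.6,  52. ]), array([26.1, 96.9, 52. ]), array([-30.9,  96.8,  52. ]), array([-30.8, 113. ,  52. ])]
drill [-111.2  112.5    9. ] [-103.8   15.     9. ]
scene bush [-4.8 22.5 95. ] corners [ 73.8 142.7  12. ] [-91.1 158.1  12. ] [ -87.1 -140.1   12. ] knob [-56.   57.3  87. ]
sc block [array([ 16.3, -24.5,  72. ]), array([ 10.9, -65.7,  72. ]), array([-57.7, -62.9,  72. ]), array([-55.7, -23.8,  72. ])]
sc plate [  21.2 -131.8   70. ] [ -36.8 -132.3   70. ]
world block near end mid [525.52351527 -27.23654794  53.        ] pad [ 566.95208788 -136.24881042   52.        ]
```

Call:
servo_tool(fingers=1, force=40, series=[{"linear": [0.15,-0.15,0]},{"linear": [0.165,-0.162,0]},{"linear": [0.165,-0.162,0]},{"linear": [0.165,-0.162,0]},{"linear": [0.165,-0.162,0]},{"linear": [0.165,-0.162,0]},{"linear": [0.165,-0.162,0]},{"linear": [0.165,-0.162,0]},{"linear": [0.165,-0.162,0]},{"linear": [0.165,-0.162,0]},{"linear": [0.165,-0.162,0]},{"linear": [0.165,-0.162,0]}])

```text
schema error: expected keys linear, dr
```

Call:
servo_tool(series=[{"linear": [0.1,-0.1,0]},{"linear": [0.05,-0.05,0],"dr": [0,0,0]},{"linear": [0,0,0],"dr": [0,0,0.92]},{"linear": [0,0,0],"dr": [0,0,0.92]},{"linear": [0,0,0],"dr": [0,0,0.92]},{"linear": [0,0,0],"dr": [0,0,0.92]},{"linear": [0,0,0]},{"linear": [0,0,0]}])

```text
schema error: expected keys linear, dr
```

Call:
servo_tool(fingers=1, force=40, series=[{"linear": [0.15,-0.15,0],"dr": [0,0,0]},{"linear": [0.165,-0.162,0],"dr": [0,0,0]},{"linear": [0.165,-0.162,0],"dr": [0,0,0]},{"linear": [0.165,-0.162,0],"dr": [0,0,0]},{"linear": [0.165,-0.162,0],"dr": [0,0,0]},{"linear": [0.165,-0.162,0],"dr": [0,0,0]},{"linear": [0.165,-0.162,0],"dr": [0,0,0]},{"linear": [0.165,-0.162,0],"dr": [0,0,0]},{"linear": [0.165,-0.162,0],"dr": [0,0,0]},{"linear": [0.165,-0.162,0],"dr": [0,0,0]},{"linear": [0.165,-0.162,0],"dr": [0,0,0]},{"linear": [0.165,-0.162,0],"dr": [0,0,0]}])

```text
time_s: 1.3
eef_pos: [458.2, -118.1, 205.4]
eef_rot: [3.098, 0.523, -0.0]
wrist_force: [0.4, -0.4, -0.1]
gripper_width: 2.0
grasp_force: 0.0
```

Call:
servo_tool(series=[{"linear": [0.1,-0.1,0],"dr": [0,0,0]},{"linear": [0.05,-0.05,0],"dr": [0,0,0]},{"linear": [0,0,0],"dr": [0,0,0.92]},{"linear": [0,0,0],"dr": [0,0,0.92]},{"linear": [0,0,0],"dr": [0,0,0.92]},{"linear": [0,0,0],"dr": [0,0,0.92]},{"linear": [0,0,0],"dr": [0,0,0]},{"linear": [0,0,0],"dr": [0,0,0]}])

```text
time_s: 2.1
eef_pos: [475.9, -82.4, 205.4]
eef_rot: [3.129, -0.278, -0.001]
wrist_force: [0.2, 0.1, -0.3]
gripper_width: 0.5
grasp_force: 0.0
```

Call:
servo_tool(series=[{"linear": [0.045,-0.13,0],"dr": [0,0,0]},{"linear": [0.05,-0.13,0],"dr": [0,0,0]},{"linear": [0,0,0.2],"dr": [0,0,0]},{"linear": [0,0,0.2],"dr": [0,0,0]},{"linear": [0,0,0.2],"dr": [0,0,0]},{"linear": [0,0,0.14],"dr": [0,0,0]},{"linear": [0,0,0],"dr": [0,0,0]},{"linear": [0,0,0],"dr": [0,0,0]}])

```text
time_s: 2.9
eef_pos: [504.3, -34.3, 57.7]
eef_rot: [-3.129, 0.28, 0.001]
wrist_force: [0.1, -0.2, 0.3]
gripper_width: 0.6
grasp_force: 0.0
```

```bash
cat > look.py <<'E'
import sys,pickle,cv2,numpy as np
from bench import *
t=sys.argv[1]
ims=[]
for n,(a,b,c,d) in(('top',(130,260,220,380)),('scene',(175,305,200,360))):
    f=grab_frame(n); pickle.dump(f,open(f'pics/{n}_{t}.pkl','wb')); ims.append(cv2.resize(f['img'][a:b,c:d],(400*16//13,400),interpolation=cv2.INTER_CUBIC)[:,:400] if 0 else cv2.resize(f['img'][a:b,c:d],(400,325),interpolation=cv2.INTER_CUBIC))
cv2.imwrite(f'pics/l_{t}.png',np.hstack(ims))
o=get_obs(); from m import *
print(o['time_s'],J(o['eef_pos']),o['wrist_force'].round(1))
E
python3 look.py a
```

```text
sizes [np.float64(296.9), np.float64(162.7), np.float64(298.3), np.float64(161.7)]
o [591.6   1.6  12. ] yaw -10.155168471181275Traceback (most recent call last):
  File "look.py", line 9, in <module>
    print(o['time_s'],J(o['eef_pos']),o['wrist_force'].round(1))
          ~^^^^^^^^^^
IndexError: only integers, slices (`:`), ellipsis (`...`), numpy.newaxis (`None`) and integer or boolean arrays are valid indices
```

View pics/l_a.png

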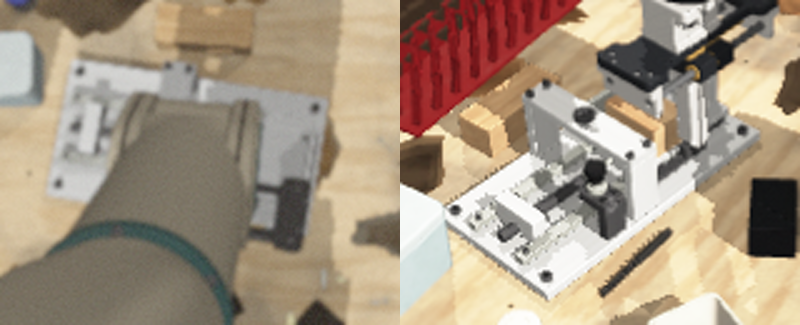

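The right panel shows the shut fingertips at about (695,130), standing clear in front of the block's near end (660,135). The arm hides the block in the top view. I'll push along jig +x.

Call:
servo_tool(series=[{"linear": [0.05,0,0],"dr": [0,0,0]},{"linear": [0.025,0,0],"dr": [0,0,0]},{"linear": [0.025,0,0],"dr": [0,0,0]},{"linear": [0.025,0,0],"dr": [0,0,0]},{"linear": [0.02,0,0],"dr": [0,0,0]},{"linear": [0,0,0],"dr": [0,0,0]}])

```text
time_s: 3.6
eef_pos: [533.7, -39.2, 57.5]
eef_rot: [3.129, -0.281, 0.002]
wrist_force: [0.5, -0.4, 0.3]
gripper_width: 0.5
grasp_force: 0.0
```

Call:
servo_tool(series=[{"linear": [0.01,0,0],"dr": [0,0,0]},{"linear": [0,0,0],"dr": [0,0,0]}])

```text
time_s: 3.8
eef_pos: [534.9, -39.4, 57.4]
eef_rot: [3.129, -0.281, 0.0]
wrist_force: [0.1, 0.2, 0.4]
gripper_width: 0.3
grasp_force: 0.0
```

Call:
servo_tool(series=[{"linear": [0.01,0,0],"dr": [0,0,0]},{"linear": [0.01,0,0],"dr": [0,0,0]},{"linear": [0,0,0],"dr": [0,0,0]}])

```text
time_s: 4.1
eef_pos: [539.3, -40.2, 57.5]
eef_rot: [3.129, -0.281, 0.001]
wrist_force: [1.2, 0.2, 0.1]
gripper_width: 0.3
grasp_force: 0.0
```

Call:
servo_tool(series=[{"linear": [0.01,0,0],"dr": [0,0,0]},{"linear": [0,0,0],"dr": [0,0,0]}])

```text
time_s: 4.3
eef_pos: [539.5, -40.3, 57.4]
eef_rot: [-3.129, 0.281, 0.004]
wrist_force: [-3.6, 1.2, 2.7]
gripper_width: 0.2
grasp_force: 1.7
```

```bash
sed -i "s/^o=get_obs.*/from m import */; s/^print(o\['time_s'\].*/s=get_obs(); print(s['time_s'],J(s['eef_pos']),s['wrist_force'].round(1))/" look.py; python3 look.py b
```

```text
sizes [np.float64(296.9), np.float64(162.7), np.float64(298.3), np.float64(161.7)]
o [591.6   1.6  12. ] yaw -10.155168471181275
4.4 [-43.9 -50.3  57.4] [-4.7  0.4  3.5]
```

View pics/l_b.png

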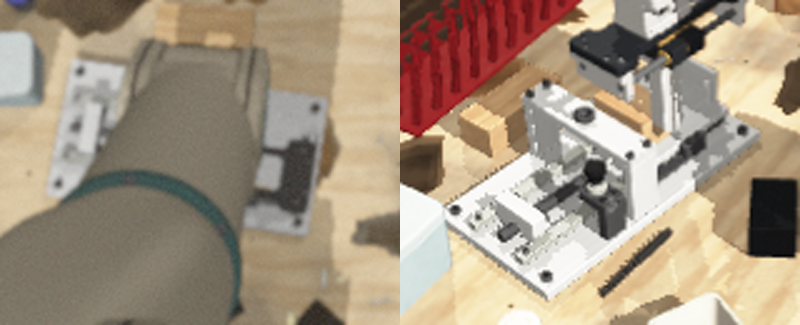

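The block has moved in (right panel, ~(630,110)). The force rises at tcp jig x = -43.9, where home is expected. One slightly firmer press will seat it, then I'll back off.

Call:
servo_tool(series=[{"linear": [0.012,0,0],"dr": [0,0,0]},{"linear": [0,0,0],"dr": [0,0,0]},{"linear": [0,0,0],"dr": [0,0,0]}])

```text
time_s: 4.7
eef_pos: [539.6, -40.3, 57.2]
eef_rot: [-3.129, 0.28, 0.01]
wrist_force: [-7.4, 1.9, 6.7]
gripper_width: 0.8
grasp_force: 4.0
```

Call:
servo_tool(series=[{"linear": [-0.02,0,0],"dr": [0,0,0]},{"linear": [-0.15,0,0],"dr": [0,0,0]},{"linear": [-0.06,0,-0.1],"dr": [0,0,0]},{"linear": [0,0,-0.24],"dr": [0,0,0]},{"linear": [0,0.24,0],"dr": [0,0,0]},{"linear": [0,0.24,0],"dr": [0,0,0]},{"linear": [0,0.15,0],"dr": [0,0,0]},{"linear": [0,0,0],"dr": [0,0,0]}])

```text
time_s: 5.5
eef_pos: [475.5, -162.8, 126.1]
eef_rot: [3.124, -0.294, 0.006]
wrist_force: [0.1, 0.4, 0.4]
gripper_width: 0.6
grasp_force: 0.0
```

```bash
python3 look.py c
```

```text
sizes [np.float64(296.9), np.float64(162.7), np.float64(298.3), np.float64(161.7)]
o [591.6   1.6  12. ] yaw -10.155168471181275
5.6 [ -85.5 -176.9  125.7] [ 0.3  0.4 -0.3]
```

View pics/l_c.png

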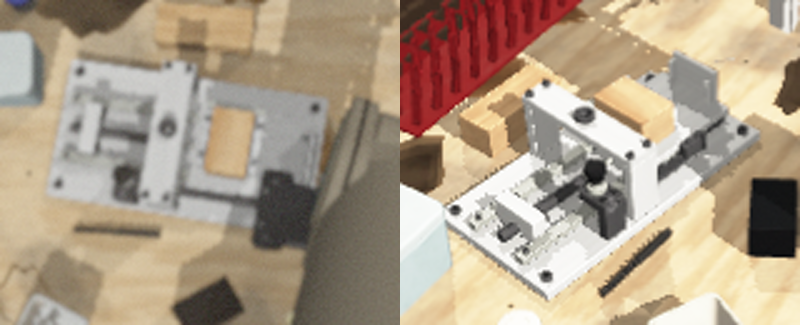

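The block now sits against the back stop: (230,140) left panel, (635,105) right panel. The fingertips are clear of it. Next I go behind the push pad.

Call:
servo_tool(series=[{"linear": [0.2,0,0],"dr": [0,0,0]},{"linear": [0.21,0,0],"dr": [0,0,0]},{"linear": [0,0,0.2],"dr": [0,0,0]},{"linear": [0,0,0.19],"dr": [0,0,0]},{"linear": [0,0,0],"dr": [0,0,0]},{"linear": [0,-0.05,0],"dr": [0,0,0]},{"linear": [0,-0.025,0],"dr": [0,0,0]},{"linear": [0,-0.025,0],"dr": [0,0,0]},{"linear": [0,-0.025,0],"dr": [0,0,0]},{"linear": [0,0,0],"dr": [0,0,0]}])

```text
time_s: 6.6
eef_pos: [561.7, -147.5, 49.1]
eef_rot: [3.127, -0.281, 0.005]
wrist_force: [0.2, -4.1, 2.7]
gripper_width: 0.6
grasp_force: 1.7
```

Call:
servo_tool(series=[{"linear": [0,-0.03,0],"dr": [0,0,0]},{"linear": [0,-0.05,0],"dr": [0,0,0]},{"linear": [0,-0.05,0],"dr": [0,0,0]},{"linear": [0,-0.05,0],"dr": [0,0,0]},{"linear": [0,-0.05,0],"dr": [0,0,0]},{"linear": [0,-0.05,0],"dr": [0,0,0]},{"linear": [0,-0.05,0],"dr": [0,0,0]},{"linear": [0,-0.05,0],"dr": [0,0,0]},{"linear": [0,-0.05,0],"dr": [0,0,0]},{"linear": [0,-0.04,0],"dr": [0,0,0]},{"linear": [0,-0.02,0],"dr": [0,0,0]},{"linear": [0,0,0],"dr": [0,0,0]}])

```text
time_s: 7.8
eef_pos: [578.9, -53.7, 48.9]
eef_rot: [3.125, -0.284, 0.005]
wrist_force: [-1.0, -6.9, 6.5]
gripper_width: 0.4
grasp_force: 3.7
```

Call:
servo_tool(series=[{"linear": [0,-0.015,0],"dr": [0,0,0]},{"linear": [0,-0.01,0],"dr": [0,0,0]},{"linear": [0,0,0],"dr": [0,0,0]}])

```text
time_s: 8.1
eef_pos: [579.7, -49.4, 48.9]
eef_rot: [3.125, -0.285, 0.005]
wrist_force: [-1.3, -7.9, 6.3]
gripper_width: 0.2
grasp_force: 4.0
```

Call:
servo_tool(series=[{"linear": [0,-0.015,0],"dr": [0,0,0]},{"linear": [0,-0.015,0],"dr": [0,0,0]},{"linear": [0,0,0],"dr": [0,0,0]}])

```text
time_s: 8.4
eef_pos: [580.3, -46.1, 48.9]
eef_rot: [3.122, -0.287, 0.004]
wrist_force: [-1.2, -12.6, 7.3]
gripper_width: 0.7
grasp_force: 6.2
```

Call:
servo_tool(series=[{"linear": [0,-0.01,0],"dr": [0,0,0]},{"linear": [0,0,0],"dr": [0,0,0]}])

```text
time_s: 8.6
eef_pos: [580.3, -46.1, 48.9]
eef_rot: [3.119, -0.289, 0.004]
wrist_force: [-2.1, -15.2, 8.4]
gripper_width: 0.3
grasp_force: 7.8
```

The carriage is at the end stop: the position holds and the force is rising. I'll release it gently along jig -y.

Call:
servo_tool(series=[{"linear": [0,0.03,0],"dr": [0,0,0]},{"linear": [0,0.05,0],"dr": [0,0,0]},{"linear": [0,0.05,0],"dr": [0,0,0]},{"linear": [0,0.05,0],"dr": [0,0,0]},{"linear": [0,0.05,0],"dr": [0,0,0]},{"linear": [0,0.1,0],"dr": [0,0,0]},{"linear": [0,0.2,0],"dr": [0,0,0]},{"linear": [0,0.2,0],"dr": [0,0,0]},{"linear": [0,0,-0.2],"dr": [0,0,0]},{"linear": [0,0,-0.2],"dr": [0,0,0]},{"linear": [0,0.2,-0.1],"dr": [0,0,0]},{"linear": [0,0.2,0],"dr": [0,0,0]}])

```text
time_s: 9.8
eef_pos: [542.4, -258.6, 150.5]
eef_rot: [-3.128, 0.273, -0.008]
wrist_force: [-0.5, -0.3, -0.0]
gripper_width: 0.7
grasp_force: 0.0
```

Call:
servo_tool(series=[{"linear": [0,0.2,0],"dr": [0,0,0]},{"linear": [0,0.2,0],"dr": [0,0,0]},{"linear": [0,0,0],"dr": [0,0,0]}])

```text
time_s: 10.1
eef_pos: [522.4, -344.8, 146.9]
eef_rot: [3.125, -0.293, -0.003]
wrist_force: [-0.7, 0.0, 0.0]
gripper_width: 0.2
grasp_force: 0.0
```

```bash
python3 look.py d
```

```text
sizes [np.float64(296.9), np.float64(162.7), np.float64(298.3), np.float64(161.7)]
o [591.6   1.6  12. ] yaw -10.155168471181275
10.2 [  -5.8 -346.   146.6] [ 0.2  0.3 -0.6]
```

View pics/l_d.png

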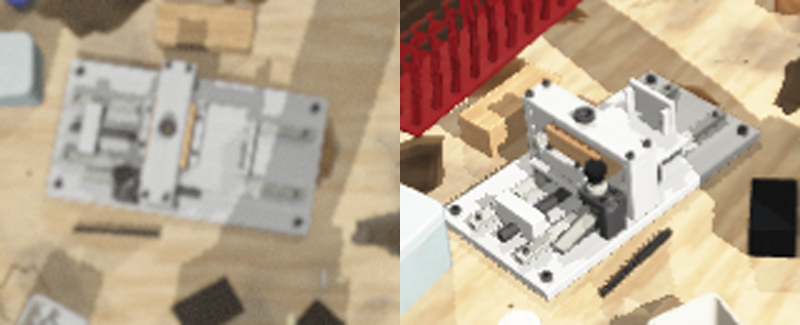

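The carriage is caught at mid travel: the plate is at (243,140) in the left panel and the block is under the bridge at (187,135). I'll check that the block is still home and nothing else has moved.

```bash
python3 - <<'E'
from m import *
for t in 'cd':
    g=load('top_'+t); h=cv2.cvtColor(g['img'],cv2.COLOR_BGR2HSV)
    m=((h[...,0]>8)&(h[...,0]<22)&(h[...,1]>105)&(h[...,2]>120))
    P=[]
    for v,u in zip(*np.nonzero(m)):
        j=J(onz(g,u,v,72))
        if abs(j[0])<60 and -80<j[1]<60: P.append(j)
    P=np.array(P); print(t,len(P),P.min(0),P.max(0),np.percentile(P,[3,97],axis=0).round(1))
    if t=='d': print('plate', [J(onz(g,220+u*.4,130+v*.4,70)) for u,v in((247,118),(240,168))])
d=cv2.absdiff(load('top')['img'],load('top_d')['img']).max(2)>60
d=cv2.morphologyEx(d.astype('uint8'),cv2.MORPH_OPEN,np.ones((3,3)))
print(cv2.connectedComponentsWithStats(d)[2][1:].tolist())
E
```

```text
sizes [np.float64(296.9), np.float64(162.7), np.float64(298.3), np.float64(161.7)]
o [591.6   1.6  12. ] yaw -10.155168471181275
c 21 [-25.4 -38.6  72. ] [ 32.5 -30.6  72. ] [[-22.2 -37.3  72. ]
 [ 31.4 -30.9  72. ]]Traceback (most recent call last):
  File "<stdin>", line 9, in <module>
    return umr_minimum(a, axis, None, out, keepdims, initial, where)
ValueError: zero-size array to reduction operation minimum which has no identity
```

```bash
python3 - <<'E'
from m import *
for t in 'cd':
    g=load('top_'+t); h=cv2.cvtColor(g['img'],cv2.COLOR_BGR2HSV)
    m=((h[...,0]>5)&(h[...,0]<25)&(h[...,1]>65)&(h[...,2]>70))
    P=[]
    for v,u in zip(*np.nonzero(m)):
        j=J(onz(g,u,v,72))
        if abs(j[0])<60 and -80<j[1]<30: P.append(j)
    P=np.array(P); print(t,len(P)); len(P) and print(np.percentile(P,[2,98],axis=0).round(1))
    if t=='d': print('plate', [J(onz(g,220+u*.4,130+v*.4,70)) for u,v in((247,118),(240,168))])
d=cv2.absdiff(load('top')['img'],load('top_d')['img']).max(2)>60
d=cv2.morphologyEx(d.astype('uint8'),cv2.MORPH_OPEN,np.ones((3,3)))
print(cv2.connectedComponentsWithStats(d)[2][1:].tolist())
g=load('scene_d')['img'][205:275,235:305]
cv2.imwrite('pics/e.png',cv2.resize(g,(560,560),interpolation=cv2.INTER_CUBIC))
E
```

```text
sizes [np.float64(296.9), np.float64(162.7), np.float64(298.3), np.float64(161.7)]
o [591.6   1.6  12. ] yaw -10.155168471181275
c 435
[[-33.7 -70.5  72. ]
 [ 35.  -28.5  72. ]]
d 65
[[-32.4  -8.5  72. ]
 [ 32.9  17.   72. ]]
plate [array([ 29.1, -65.5,  70. ]), array([-25.7, -66.5,  70. ])]
[[408, 128, 110, 171, 7384], [500, 130, 6, 21, 80], [519, 148, 4, 8, 25], [533, 154, 8, 12, 45], [521, 157, 3, 3, 9], [524, 164, 3, 3, 9], [537, 170, 4, 3, 12], [301, 174, 21, 39, 408], [539, 179, 3, 3, 9], [334, 181, 9, 5, 34], [275, 183, 4, 4, 15], [517, 189, 16, 19, 189], [540, 191, 5, 7, 25], [523, 210, 12, 6, 58], [535, 217, 3, 3, 9], [520, 218, 20, 19, 208], [500, 244, 21, 13, 198], [530, 254, 20, 36, 320], [520, 261, 7, 6, 32], [509, 282, 3, 3, 9], [528, 282, 6, 6, 30], [524, 293, 3, 4, 12], [539, 296, 3, 3, 9], [541, 300, 15, 10, 109], [513, 305, 3, 3, 9], [518, 304, 13, 7, 64], [502, 306, 8, 6, 41], [532, 306, 6, 5, 26], [435, 308, 62, 9, 404], [513, 309, 3, 3, 9], [448, 311, 111, 89, 7243], [555, 314, 85, 64, 2334], [427, 326, 32, 74, 998], [636, 333, 4, 4, 14], [626, 347, 14, 14, 151], [434, 353, 3, 3, 9], [431, 361, 4, 6, 21], [423, 373, 8, 15, 54], [550, 380, 4, 14, 44], [557, 384, 11, 16, 78], [418, 391, 5, 9, 27]]
```

View pics/e.png

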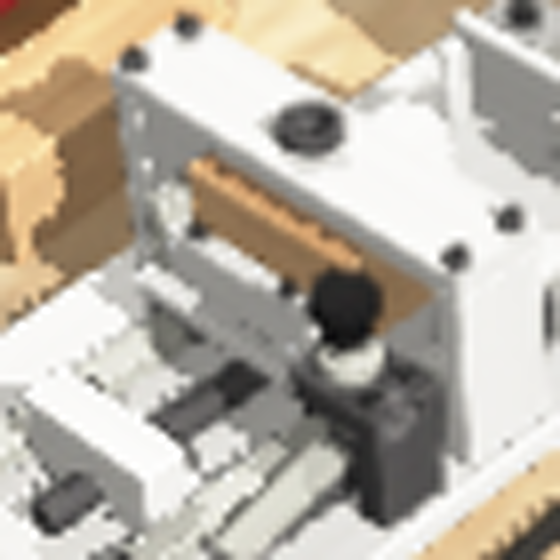

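The block lies under the bridge at (300,235), still against its back stop (190,210), and the pin is down at (345,310). The measured block span is jig x -32 to +33 (home is ±35). The other image differences are only the arm.

```bash
python3 -c "
from bench import *
print(finish_job())"
```

```text
the job is handed in; nothing more can be done
None
```

The job is handed in after about 10 s: the block is home against the back stop, the carriage was pushed to the end stop and came back caught by the pin under the bush, and I saw nothing else on the bench moved.

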